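# Push-and-turn the hob knob under the stock pot

## Task

On the shop's demonstration hob, turn on the burner that has the tall lidded stock pot on it: push that burner's knob (the one straight in front of it) in against its spring, turn it anticlockwise past the safety stop until its white pointer line is at the orange dot, then let it spring back out and let go. Leave the other knob off, and do not shift or knock the pots, the jar or the mug.

Things in the scene. Friction and masses are not known exactly. Their poses are not given: they have to be found in the camera images.
- hob: fixed steel two-burner hob, 600 mm wide (y, left), 380 deep (x), top 103 high, pan supports 129; origin: footprint centre on the table; -x: front. Front panel slopes 25 deg from level, facing up and front: 64 mm high at x=-190 to 103 at x=-108. Knobs mid-slope at x=-149, y=+150 and -150, axes square to it (25 deg off vertical). Each works the burner behind it, at x=40, y=+150 or -150.
- grip_left (a point): point on the turning axis of the left (+y) knob, 20 mm above its skirt, 15 mm below the outer end of its grip bar; moves with the knob. z: along the axis, out of the panel; x: along the bar to its end with the white pointer line. Black knob: skirt disc 54 mm across, 8 mm thick, 10 mm clear of the panel when out; on it a straight grip bar 50 mm long (x), 14 mm thick (y), 35 mm tall.
- push_left (a joint): how far the left (+y) knob is pushed in along its axis, square into the sloped panel, m: 0 = out (rest), 0.007 = fully in. A spring pushes it out: about 5 N to start, 10 N fully in. The safety stop is cleared at about 0.0045.
- turn_left (a joint): turn of the left (+y) knob, rad, anticlockwise seen facing it: 0 = off (pointer straight up the slope, at the small white dot), 1.31 = at the orange dot, 2.3 = end. Friction 0.04 N m, stays where left. When out, the safety stop blocks it at about 0.35; pushed in it passes, and from about 0.85 it springs out and turns freely, but cannot go back past the stop unless pushed.
- dot_left (a point): centre of the left (+y) knob's orange dot, 15 mm across, on the panel 41 mm from the knob's axis, 75 degrees anticlockwise from the small white off dot that lies straight up the slope; small black dots lie between. Moves with the hob, not with the knob.
- grip_right (a point): point on the turning axis of the right (-y) knob, 20 mm above its skirt, 15 mm below the outer end of its grip bar; moves with the knob. z: along the axis, out of the panel; x: along the bar to its end with the white pointer line. Black knob: skirt disc 54 mm across, 8 mm thick, 10 mm clear of the panel when out; on it a straight grip bar 50 mm long (x), 14 mm thick (y), 35 mm tall.
- push_right (a joint): how far the right (-y) knob is pushed in along its axis, square into the sloped panel, m: 0 = out (rest), 0.007 = fully in. A spring pushes it out: about 5 N to start, 10 N fully in. The safety stop is cleared at about 0.0045.
- turn_right (a joint): turn of the right (-y) knob, rad, anticlockwise seen facing it: 0 = off (pointer straight up the slope, at the small white dot), 1.31 = at the orange dot, 2.3 = end. Friction 0.04 N m, stays where left. When out, the safety stop blocks it at about 0.35; pushed in it passes, and from about 0.85 it springs out and turns freely, but cannot go back past the stop unless pushed.
- dot_right (a point): centre of the right (-y) knob's orange dot, 15 mm across, on the panel 41 mm from the knob's axis, 75 degrees anticlockwise from the small white off dot that lies straight up the slope; small black dots lie between. Moves with the hob, not with the knob.
- pot: the tall lidded bright-metal stock pot, 180 mm across, 169 mm tall with its black lid knob, two side loop handles (along its y, 120 mm from the centre); origin at the centre of its underside. It stands on the left or the right burner.
- pan: the low open blue pan, 216 mm across, 50 mm tall, two side loops (along its y, 134 mm from the centre); origin at the centre of its underside. It stands on the other burner.
- jar: amber jar with a red cap, 60 mm across, 100 mm tall, beside the hob's left end; origin at the centre of its underside
- mug: white mug, 80 mm across, 90 mm tall, beside the hob's right end; origin at the centre of its underside
There are look-alikes about, which are no part of the job. There is more than one size of the pot; the job needs the larger.

How it is judged:
By the outcome, as a careful person would: the job done as asked, in the order asked, and still so for the second after the job is handed in, with the robot touching nothing.
It also fails if it takes over 42 s, if anything falls off the work surface, if the arm or the gripper's body presses on something with over 40 N, if the wrist force passes 120 N, or if a joint passes its speed limit or range.

## Robot

A 7-joint arm with a two-finger parallel gripper is mounted at the origin on the work surface. World frame = base frame: x ahead of the robot, y to its left, z up, the work surface at z = 0. Lengths are in m, angles in degrees, forces in N, time in s.
With the tool pointing down it reaches from about 0.4 to 0.875 m from the base axis. Payload 6.5 kg.
Tool frame: the origin (TCP) lies at the very end of the fingers, on their centre line; the grasp point (between the pads) lies 19 mm behind it (arm.grip_depth is the z of the grasp point in the tool frame, in m); z points along the fingers, y is the line along which they close (so a half turn about z gives the same grasp; the last joint's range is limited). The gripper opens to 88 mm and grips with 3 to 60 N. Pads are 18 mm wide; open, the fingers measure 123 mm over their backs; the gripper's body (75 mm by 187 mm) begins 45 mm behind the grasp point.
Start: joints at [64.103, 30.733, -0.252, 88.115, 0.149, 61.152, -4.079], TCP at [0.245, -0.602, 0.239] pointing down, gripper open.
Joint ranges: [-154.64, 154.64], [-21.42, 123.67], [-72.66, 72.17], [13.99, 137.28], [-74.86, 254.86], [10.95, 109.41], [-158.01, 158.01]. Speed limits (degrees/s): [136.94, 136.94, 180, 180, 180, 180, 180].

## Interface

Orientations are given as a 3x3 rotation matrix whose columns are the frame's x, y, z axes.
In Python, from cell import arm gives the robot as it stands. The module is installed in compiled form; this text tells all that it offers.
- The arm moves only by the tool jog_arm, never from a script. Its argument "steps" is one flat list of numbers, 7 for each row, row after row: the shift along the tool's x, y, z in mm, then the turn, a rotation vector about the tool's x, y, z in rad, then the closure in counts, from 0 (fully open) to 255 (shut). In form: [x, y, z, ax, ay, az, gripper, x, y, z, ax, ay, az, gripper, ...]. A call has 1 to 12 rows; each row is the pose to reach, as a shift and turn from the pose commanded when the call began, along the tool's axes at that moment; what a row does not reach only later rows make up. A row lasts 1/8 s, in which the tool goes at most 62.5 mm and 10.7 degrees, less where a joint would pass 70% of its speed; a pose out of reach is approached as far as the arm can. A call with a gripper value outside its range is refused whole. The fingers move at their own pace and stop on an object; "force" is the grip in N (left out, the last holds). Time passes only in rows, so rows that repeat a pose let the fingers close. It gives the time, the measured TCP pose, the force, the opening and the grip force at its end, in the units of the state.
- arm.observe(): the state, without advancing time (a new reading comes with each control period).
- arm.get_image(name): name is "scene" or "top"; returns (picture, depth): 480x640x3 uint8, red, green, blue; 480x640 float32, m along the optical axis (not along the pixel's ray), 0 where there is no reading.
- arm.camera_info(name): a dict with "intrinsics" (3x3 intrinsics, pixels), "k1" (the pictures are not rectified: a ray, as slopes to the right and down, at radius r is drawn at 1 + k1 r^2 times it, then the intrinsics apply), "extrinsics" (4x4, takes a point from camera to world coordinates). Camera axes: x right, y down, z forward; pixel columns grow to the right and rows downward; lengths in m; the calibration is good to about 2 mm. A picture is of the moment at which its call begins. camera_info takes no time and is no camera call.
- arm.sign_off(): hands the job in; it is judged then, once.
The state is a dict: "t": time; "q": joint angles; "joint_vel": joint speeds; "effort": joint torques, N m; "ee_pos": TCP position; "eef_rot": TCP orientation; "ft_force": force on the tool from outside, world axes, zero at the start; "torque": the same for the moment, N m; "finger_gap": finger opening in m; "finger_force": force on a finger pad.
Only numpy, scipy, OpenCV 4.12 (cv2) and the standard library are available. Lean on these libraries where they do the work, as an engineer would, in place of code of your own. Each camera call takes 0.05 s, during which the arm holds its last target. There are 200 camera calls.

## Working session

There is one attempt and no reset: what is moved stays moved. The work goes in short steps, Python scripts to look and compute and a tool call to move; the robot and the scene stay as the last step left them, time stands still between calls to the robot, and variables do not carry over. Pictures are saved under pics/ and viewed, at most 10 in all, crops included, and the job is handed in when it is done.

Besides the shell and the picture viewer there is one more tool, called after "Call:" in YAML: its name, and indented under it one key for each argument. jog_arm: Moves the arm, as the interface text tells. Its arguments: {"type":"object","properties":{"steps":{"type":"array"},"force":{"type":"number"}},"required":["steps"]}

```bash
mkdir -p pics; cat > h.py <<'E'
import numpy as np, cv2
from cell import arm
def grab(n):
    im,d=arm.get_image(n); np.savez(f'{n}.npz',im=im,d=d); cv2.imwrite(f'pics/{n}_%d.png'%int(arm.observe()['t']*1000),im[:,:,::-1]); return im,d
def ray(n,uv):
    c=arm.camera_info(n);K=np.array(c['intrinsics']);E=np.array(c['extrinsics'])
    uv=np.atleast_2d(np.array(uv,float))
    a=(uv-K[:2,2])/np.array([K[0,0],K[1,1]]); p=a.copy()
    for _ in range(20): p=a/(1+c['k1']*(p**2).sum(1,keepdims=True))
    v=np.c_[p,np.ones(len(p))]
    return E[:3,3],v@E[:3,:3].T   # v has unit depth
def onz(n,uv,z):
    o,v=ray(n,uv); return o+v*((z-o[2])/v[:,2:3])
def pts(n,uv,d):
    o,v=ray(n,uv); uv=np.atleast_2d(uv).astype(int); return o+v*d[uv[:,1],uv[:,0]][:,None]
E
python3 - <<'E'
from h import *
for n in('scene','top'):
    grab(n); print(arm.camera_info(n))
print(arm.observe()); print(arm.grip_depth)
E
ls pics
```

```text
{'intrinsics': array([[496.78430741,   0.        , 326.74242591],
       [  0.        , 496.78430741, 236.75492646],
       [  0.        ,   0.        ,   1.        ]]), 'k1': -0.11241077090642888, 'extrinsics': array([[ 0.9834853 , -0.15625587,  0.09132782,  0.52069368],
       [-0.18031899, -0.80260462,  0.56860433, -0.64738903],
       [-0.01554763, -0.57568214, -0.81752575,  1.04859506],
       [ 0.        ,  0.        ,  0.        ,  1.        ]])}
{'intrinsics': array([[540.28613098,   0.        , 317.99206912],
       [  0.        , 540.28613098, 232.89615978],
       [  0.        ,   0.        ,   1.        ]]), 'k1': -0.1377818210555379, 'extrinsics': array([[-0.0203309 , -0.99430183,  0.10464476,  0.48980192],
       [-0.99979192,  0.02004472, -0.00378588,  0.01177529],
       [ 0.00166673, -0.10469996, -0.99450246,  1.46885653],
       [ 0.        ,  0.        ,  0.        ,  1.        ]])}
{'t': 0.1, 'q': array([64.10308142, 30.77339181, -0.25433808, 88.16097698,  0.14871476,
       61.15140846, -4.07879834]), 'joint_vel': array([-0.01687351, -0.08401884,  0.03541583, -0.20101543, -0.06566039,
       -0.03290599,  0.00838772]), 'effort': array([ 2.71148259e-03, -5.72071338e+01,  9.93890427e-01, -2.52227354e+01,
       -5.61680936e-02,  1.33869174e-02,  6.91250125e-05]), 'ee_pos': array([ 0.24438448, -0.60175155,  0.23795164]), 'eef_rot': array([[ 9.26472141e-01,  3.76362774e-01, -6.58477151e-04],
       [ 3.76363335e-01, -9.26471181e-01,  1.33809438e-03],
       [-1.06451192e-04, -1.48753382e-03, -9.99998888e-01]]), 'ft_force': array([0.07483253, 0.70087669, 0.13944431]), 'torque': array([ 0.02494602,  0.01546186, -0.01629195]), 'finger_force': 0.0, 'finger_gap': 0.08807148979978192}
-0.0187
scene_50.png
top_100.png
```

View pics/scene_50.png

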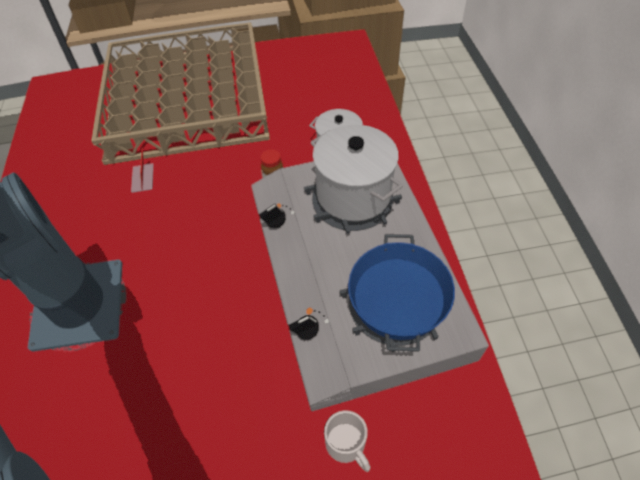

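View pics/top_100.png

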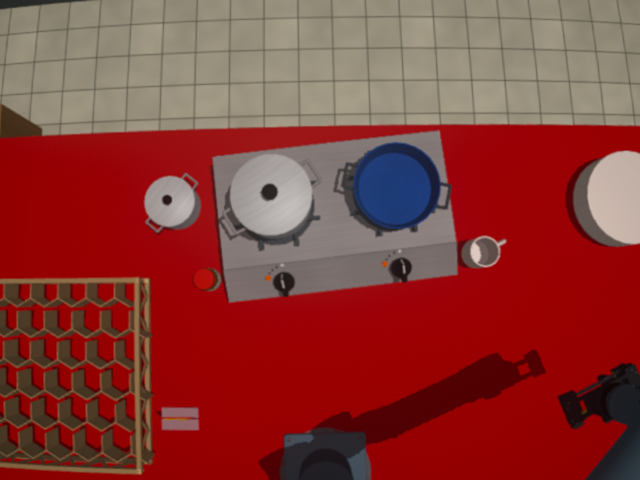

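```bash
python3 - <<'E'
from h import *
for n in('scene','top'):
    f=np.load(n+'.npz');im=f['im'];hsv=cv2.cvtColor(im,cv2.COLOR_RGB2HSV)
    m=cv2.inRange(hsv,(6,110,120),(22,255,255))
    k,l,s,c=cv2.connectedComponentsWithStats(m)
    for i in range(1,k):
        if s[i,4]>=5:
            w=onz(n,c[i],.088)[0]; print(n,s[i,4],c[i].round(1),w.round(4))
def crop(n,x,y,w,h,S):
    im=np.load(n+'.npz')['im'][y:y+h,x:x+w,::-1]; return cv2.resize(im,None,fx=S,fy=S,interpolation=cv2.INTER_CUBIC)
a=crop('scene',240,180,80,60,5);b=crop('top',245,245,80,60,5)
c=crop('scene',270,290,80,60,5);d=crop('top',365,235,80,60,5)
cv2.imwrite('pics/crop1.png',np.vstack([np.hstack([a,b]),np.hstack([c,d])]))
# hob corners rough
print(onz('top',[(213,157),(440,131)],.103).round(3),onz('top',[(229,302),(457,275)],.064).round(3))
E
```

```text
scene 15 [375.9   8.1] [0.9862 0.9855 0.088 ]
scene 14 [353.6  10.4] [0.9036 0.9853 0.088 ]
scene 10 [359.1  12.5] [0.9196 0.9671 0.088 ]
scene 6 [380.3  11.8] [0.9957 0.9571 0.088 ]
scene 12 [302.5  17.3] [0.7155 0.9764 0.088 ]
scene 11 [307.4  20.5] [0.7292 0.9521 0.088 ]
scene 6 [315.5  19.8] [0.758  0.9501 0.088 ]
scene 6 [209.5  75. ] [0.3766 0.7075 0.088 ]
scene 7 [385.6  77.9] [0.9155 0.578  0.088 ]
scene 5 [160.8  80.2] [0.2214 0.7177 0.088 ]
scene 6 [186.   84.2] [0.3018 0.6776 0.088 ]
scene 5 [108.   92.6] [0.054 0.696 0.088]
scene 5 [238.  93.] [0.4599 0.5969 0.088 ]
scene 7 [186.1  99.7] [0.302  0.6005 0.088 ]
scene 6 [240.  110.5] [0.46   0.5146 0.088 ]
scene 6 [185.5 117.3] [0.2997 0.5195 0.088 ]
scene 6 [210.7 118. ] [0.3731 0.5001 0.088 ]
scene 10 [278.7 205.3] [0.5281 0.1375 0.088 ]
scene 30 [309.  310.8] [ 0.5555 -0.1632  0.088 ]
top 32 [384.5 263.5] [ 0.5529 -0.1622  0.088 ]
top 32 [267.8 277.6] [0.5229 0.1368 0.088 ]
top 2146 [ 98.4 368.1] [0.295  0.5815 0.088 ]
top 180 [146.3 300.8] [0.4682 0.4524 0.088 ]
top 18 [ 29.2 294. ] [0.4874 0.7767 0.088 ]
top 17 [ 83.5 
[... 2105 characters left out ...]
088 ]
top 14 [ 39.5 425.2] [0.1413 0.7493 0.088 ]
top 22 [ 65.8 425.3] [0.1439 0.6744 0.088 ]
top 28 [ 93.2 425.9] [0.1447 0.5985 0.088 ]
top 24 [120.2 426.2] [0.1456 0.5254 0.088 ]
top 5 [ 18. 434.] [0.1148 0.8131 0.088 ]
top 6 [ 45.  435.5] [0.1145 0.7344 0.088 ]
top 56 [148.1 441.8] [0.1064 0.4522 0.088 ]
top 9 [ 73. 440.] [0.1057 0.6554 0.088 ]
top 5 [130. 438.] [0.1154 0.4999 0.088 ]
top 5 [101. 442.] [0.103  0.5784 0.088 ]
top 9 [ 46.  451.2] [0.0725 0.7331 0.088 ]
top 9 [ 73.4 452.8] [0.0719 0.6554 0.088 ]
top 9 [103.2 453.9] [0.0719 0.5733 0.088 ]
top 7 [ 21. 458.] [0.0501 0.8072 0.088 ]
[[ 0.837  0.276  0.103]
 [ 0.896 -0.319  0.103]] [[ 0.462  0.241  0.064]
 [ 0.519 -0.356  0.064]]
```

View pics/crop1.png

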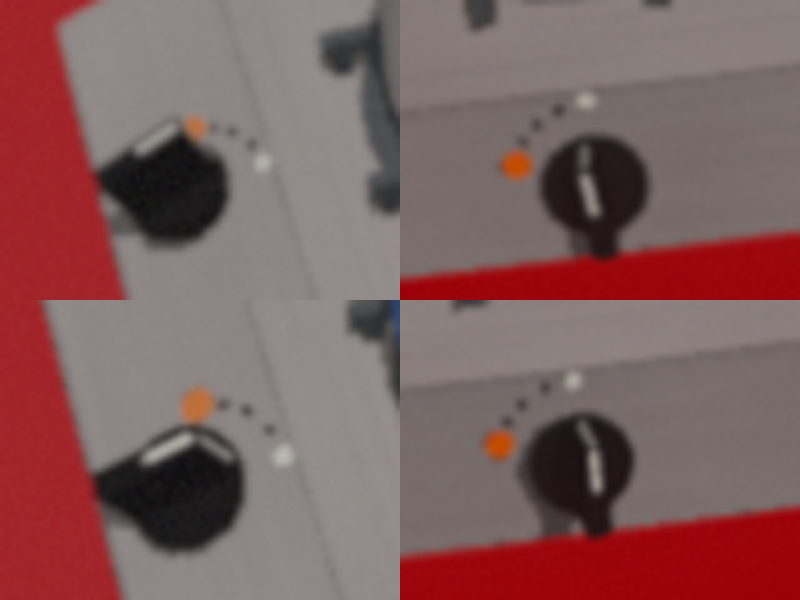

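Top view: the tall pot is at (270,193), on the left burner. The blue pan is at (395,187) on the right burner, the jar at (206,279) and the mug at (481,252).

Possible confusions (top-view pixels):
- **Pots:** the large one on the hob at (270,193) and the small one on the table at (170,202). I choose the large one.
- **Knobs:** left at (284,282) and right at (401,267). I choose the left, straight in front of the large pot.

The close crop confirms this. The left knob has its white off dot at about (282,265) and its orange dot at (268,278), and both knobs point up the slope, so both are off.

```bash
cat >> h.py <<'E'
from scipy.spatial.transform import Rotation as Rot
yaw=np.arctan2(.0300,.2990); Rh=Rot.from_euler('z',yaw).as_matrix()
c25,s25=np.cos(np.radians(25)),np.sin(np.radians(25))
n=Rh@[-s25,0,c25]; u=Rh@[c25,0,s25]; yh=Rh[:,1]
dotL=np.array([.5240,.1364,.0880])
base=dotL-.041*(np.cos(np.radians(75))*u+np.sin(np.radians(75))*yh)
R0=np.c_[u,-yh,-n]
def rel(P,R):
    s=arm.observe();Rc=s['eef_rot'];return (Rc.T@(P-s['ee_pos'])*1000).round(1),Rot.from_matrix(Rc.T@R).as_rotvec().round(3)
E
python3 - <<'E'
from h import *
print('base',base,'n',n)
# pointer line on the bar's top plane, 53 mm above panel
for n_,a,b in(('topL',(284.4,288),(281.6,280)),):
    o,v=ray('top',[a,b]); P=o+v*(((base+.053*n-o)@n)/(v@n))[:,None]
    q=P-(base+.053*n); print(np.c_[q@u,q@yh]*1000)
o,v=ray('scene',[(240+135/5,180+155/5),(240+175/5,180+125/5)]);P=o+v*(((base+.053*n-o)@n)/(v@n))[:,None]
q=P-(base+.053*n); print('scene',np.c_[q@u,q@yh]*1000)
print(rel(base+.121*n+[0,0,.04],R0))
E
```

```text
base [0.51838438 0.09603476 0.08351535] n [-0.42050694 -0.04219133  0.90630779]
[[-0.78847495 -1.39616839]
 [21.45952137  2.61715458]]
scene [[ 2.1371228  -4.4996888 ]
 [25.58597404 -0.4043192 ]]
(array([ 467.4, -557.8,    5.6]), array([-0.064,  0.434,  0.281]))
```

Call:
jog_arm:
  steps: [40,-50,-30,0,0,0.03,0,85,-100,-30,0,0.05,0.06,0,125,-150,-30,-0.01,0.1,0.09,0,165,-200,-30,-0.02,0.15,0.11,0,205,-250,-30,-0.02,0.2,0.13,0,250,-300,-30,-0.03,0.25,0.15,0,290,-350,-30,-0.03,0.3,0.17,0,335,-400,-25,-0.04,0.35,0.19,0,375,-450,-20,-0.05,0.4,0.2,0,420,-500,-10,-0.06,0.43,0.2,0,467,-558,5,-0.06,0.43,0.2,0,467,-558,5,-0.06,0.43,0.2,0]

```text
t: 1.6
ee_pos: [0.4536, 0.0471, 0.2394]
eef_rot: [[0.896, 0.177, 0.407], [0.17, -0.984, 0.054], [0.41, 0.021, -0.912]]
ft_force: [0.0, -1.5, -0.7]
finger_gap: 0.0879
finger_force: 0.0
```

Call:
jog_arm:
  steps: [0,0,0,0,0,0,0,0,0,0,0,0,0,0,0,0,0,0,0,0,0]

```text
t: 1.98
ee_pos: [0.4534, 0.0445, 0.2395]
eef_rot: [[0.897, 0.175, 0.407], [0.168, -0.984, 0.053], [0.41, 0.021, -0.912]]
ft_force: [0.4, -0.6, -0.4]
finger_gap: 0.0883
finger_force: 0.0
```

```bash
python3 - <<'E'
from h import *
R=R0@Rot.from_rotvec([0,0,-.17]).as_matrix()
s=arm.observe();print(s['t'],s['ee_pos'].round(4),s['q'].round(1),s['ft_force'].round(1),np.abs(s['joint_vel']).max())
for d in(.121,.071,.021): print(d,rel(base+d*n,R))
E
```

```text
1.975 [0.4534 0.0445 0.2395] [  27.8    2.4  -40.6  132.8   10.    21.5 -100.7] [ 0.4 -0.6 -0.4] 0.4597540885154309
0.121 (array([  1.5, -44.2,  50.5]), array([-0.014,  0.012, -0.093]))
0.071 (array([  2.1, -43.6, 100.5]), array([-0.014,  0.012, -0.093]))
0.021 (array([  2.7, -42.9, 150.5]), array([-0.014,  0.012, -0.093]))
```

Call:
jog_arm:
  steps: [0,-15,20,0,0,-0.03,0,1,-30,35,-0.01,0.01,-0.06,0,1.5,-44,50,-0.014,0.012,-0.093,0,1.5,-44,50,-0.014,0.012,-0.093,0,1.5,-44,65,-0.014,0.012,-0.093,0,2,-44,80,-0.014,0.012,-0.093,0,2,-43.6,90,-0.014,0.012,-0.093,0,2,-43.6,100,-0.014,0.012,-0.093,0,2,-43.6,100,-0.014,0.012,-0.093,0,2,-43.6,100,-0.014,0.012,-0.093,0]

```text
t: 3.22
ee_pos: [0.4886, 0.0936, 0.149]
eef_rot: [[0.871, 0.251, 0.421], [0.258, -0.965, 0.042], [0.417, 0.072, -0.906]]
ft_force: [-0.9, -0.0, -0.2]
finger_gap: 0.0879
finger_force: 0.0
```

```bash
python3 - <<'E'
from h import *
R=R0@Rot.from_rotvec([0,0,-.17]).as_matrix()
s=arm.observe();print(s['t'],s['ee_pos'].round(4),s['q'].round(1),s['ft_force'].round(1))
for d in(.071,.021): print(d,rel(base+d*n,R))
ims=[]
for nm,(x,y) in(('scene',(210,150)),('top',(230,215))):
    im,_=grab(nm); ims.append(cv2.resize(im[y:y+120,x:x+120,::-1],(400,400),interpolation=cv2.INTER_CUBIC))
cv2.imwrite('pics/app.png',np.hstack(ims))
E
```

```text
3.225 [0.4886 0.0936 0.149 ] [  -0.5   17.   -21.8  133.7   65.4   13.5 -156.7] [-0.9 -0.  -0.2]
0.071 (array([-0.7,  0.4,  1. ]), array([ 0.   , -0.001,  0.   ]))
0.021 (array([-0.7,  0.4, 51. ]), array([ 0.   , -0.001,  0.   ]))
```

View pics/app.png

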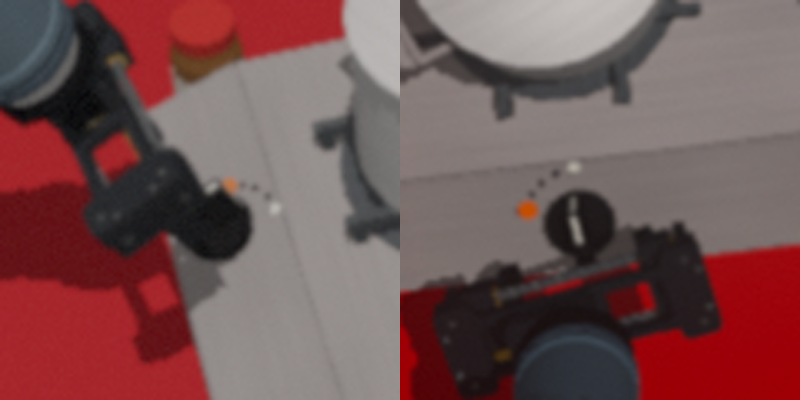

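Close view: the fingers straddle the left knob's bar at about (284,282) in the top image, well clear of the pot and jar. The wrist is near its limits, so I'll do a dry turn here before gripping.

Call:
jog_arm:
  steps: [0,0,0,0,0,-0.1,0,0,0,0,0,0,-0.2,0,0,0,0,0,0,-0.3,0,0,0,0,0,0,-0.4,0,0,0,0,0,0,-0.5,0,0,0,0,0,0,-0.6,0,0,0,0,0,0,-0.7,0,0,0,0,0,0,-0.8,0,0,0,0,0,0,-0.9,0,0,0,0,0,0,-1.0,0,0,0,0,0,0,-1.14,0,0,0,0,0,0,-1.14,0]

```text
t: 4.82
ee_pos: [0.4885, 0.0941, 0.1486]
eef_rot: [[0.136, 0.897, 0.421], [0.985, -0.169, 0.043], [0.11, 0.409, -0.906]]
ft_force: [0.5, 0.0, 0.4]
finger_gap: 0.0879
finger_force: 0.0
```

```bash
python3 - <<'E'
from h import *
R=R0@Rot.from_rotvec([0,0,-1.31]).as_matrix()
s=arm.observe();print(s['t'],s['ee_pos'].round(4),s['q'].round(1),s['ft_force'].round(1))
for d in(.071,.021): print(d,rel(base+d*n,R))
E
```

```text
4.825 [0.4885 0.0941 0.1486] [  8.2  18.5 -31.7 133.3  69.8  16.7 -94.9] [0.5 0.  0.4]
0.071 (array([-1.1, -0.1,  0.7]), array([ 0.001, -0.001,  0.   ]))
0.021 (array([-1.1, -0.1, 50.7]), array([ 0.001, -0.001,  0.   ]))
```

Call:
jog_arm:
  steps: [0,0,0,0,0,0.15,0,0,0,0,0,0,0.3,0,0,0,0,0,0,0.45,0,0,0,0,0,0,0.6,0,0,0,0,0,0,0.75,0,0,0,0,0,0,0.9,0,0,0,0,0,0,1.0,0,0,0,0,0,0,1.1,0,0,0,0,0,0,1.14,0,0,0,0,0,0,1.14,0]

```text
t: 6.08
ee_pos: [0.4885, 0.0944, 0.1486]
eef_rot: [[0.872, 0.251, 0.421], [0.257, -0.965, 0.043], [0.417, 0.071, -0.906]]
ft_force: [0.1, -0.3, 0.3]
finger_gap: 0.0882
finger_force: 0.0
```

Call:
jog_arm:
  steps: [0,0,10,0,0,0,0,-0.5,0,20,0,0,0,0,-0.7,0.4,30,0,0,0,0,-0.7,0.4,38,0,0,0,0,-0.7,0.4,45,0,0,0,0,-0.7,0.4,50.5,0,0,0,0,-0.7,0.4,50.5,0,0,0,0,-0.7,0.4,50.5,0,0,0,0]

```text
t: 7.08
ee_pos: [0.5152, 0.0953, 0.1173]
eef_rot: [[0.881, 0.257, 0.397], [0.263, -0.964, 0.041], [0.394, 0.069, -0.917]]
ft_force: [-0.1, -1.3, -0.4]
finger_gap: 0.0881
finger_force: 0.0
```

```bash
python3 - <<'E'
from h import *
R=R0@Rot.from_rotvec([0,0,-.17]).as_matrix()
s=arm.observe();print(s['t'],s['ee_pos'].round(4),s['q'].round(1),s['ft_force'].round(1))
for d in(.021,): print(d,rel(base+d*n,R))
E
```

```text
7.075 [0.5152 0.0953 0.1173] [  -6.7   22.7  -13.7  130.5   67.8   11.  -158. ] [-0.1 -1.3 -0.4]
0.021 (array([-10.8,  -2.4,  11.2]), array([-0.005,  0.025,  0.005]))
```

The descent stopped at the limits of joints 6 and 7. I'll back out and use the equivalent half-turned grasp.

Call:
jog_arm:
  steps: [-5,0,-20,0,0,0,0,-8,0,-45,0,0,0,0,-8,0,-45,0,0,-0.15,0,-8,0,-45,0,0,-0.3,0,-8,0,-45,0,0,-0.45,0,-8,0,-45,0,0,-0.6,0,-8,0,-45,0,0,-0.75,0,-8,0,-45,0,0,-0.9,0,-8,0,-45,0,0,-1.05,0,-8,0,-45,0,0,-1.2,0,-8,0,-45,0,0,-1.35,0,-8,0,-45,0,0,-1.5,0]

```text
t: 8.57
ee_pos: [0.4903, 0.0912, 0.1555]
eef_rot: [[-0.199, 0.896, 0.398], [0.979, 0.199, 0.041], [-0.043, 0.397, -0.917]]
ft_force: [0.2, -0.5, 0.9]
finger_gap: 0.0883
finger_force: 0.0
```

Call:
jog_arm:
  steps: [0,0,0,0,0,-0.15,0,0,0,0,0,0,-0.3,0,0,0,0,0,0,-0.45,0,0,0,0,0,0,-0.6,0,0,0,0,0,0,-0.75,0,0,0,0,0,0,-0.9,0,0,0,0,0,0,-1.05,0,0,0,0,0,0,-1.2,0,0,0,0,0,0,-1.35,0,0,0,0,0,0,-1.5,0,0,0,0,0,0,-1.64,0,0,0,0,0,0,-1.64,0]

```text
t: 10.07
ee_pos: [0.4903, 0.0912, 0.1554]
eef_rot: [[-0.882, -0.255, 0.398], [-0.26, 0.965, 0.041], [-0.394, -0.068, -0.917]]
ft_force: [1.0, -0.0, -0.3]
finger_gap: 0.0882
finger_force: 0.0
```

```bash
python3 - <<'E'
from h import *
R=R0@Rot.from_rotvec([0,0,-.17-np.pi]).as_matrix()
s=arm.observe();print(s['t'],s['ee_pos'].round(4),s['q'].round(1),s['ft_force'].round(1))
for d in(.071,.021): print(d,rel(base+d*n,R))
E
```

```text
10.075 [0.4903 0.0912 0.1554] [ 28.5  24.2 -54.9 130.9  70.   26.9  23.4] [ 1.  -0.  -0.3]
0.071 (array([4. , 2.8, 6.3]), array([ 0.005, -0.025,  0.002]))
0.021 (array([ 2.8,  2.5, 56.2]), array([ 0.005, -0.025,  0.002]))
```

Joint 7 is at 23° and joint 6 at 27°, so there is plenty of room now.

Call:
jog_arm:
  steps: [4,2.8,6,0.005,-0.025,0,0,4,2.8,6,0.005,-0.025,0,0,3.8,2.7,16,0.005,-0.025,0,0,3.5,2.7,26,0.005,-0.025,0,0,3.3,2.6,36,0.005,-0.025,0,0,3,2.6,46,0.005,-0.025,0,0,2.8,2.5,56,0.005,-0.025,0,0,2.8,2.5,56,0.005,-0.025,0,0,2.8,2.5,56,0.005,-0.025,0,0]

```text
t: 11.2
ee_pos: [0.5097, 0.0953, 0.1031]
eef_rot: [[-0.871, -0.253, 0.421], [-0.26, 0.965, 0.042], [-0.417, -0.072, -0.906]]
ft_force: [-0.5, 0.3, -0.0]
finger_gap: 0.0882
finger_force: 0.0
```

```bash
python3 - <<'E'
from h import *
R=R0@Rot.from_rotvec([0,0,-.17-np.pi]).as_matrix()
s=arm.observe();print(s['t'],s['ee_pos'].round(4),s['q'].round(1),s['ft_force'].round(1))
for d in(.021,): print(d,rel(base+d*n,R))
E
```

```text
11.2 [0.5097 0.0953 0.1031] [ 21.4  32.  -47.8 131.1  92.2  27.5   3.3] [-0.5  0.3 -0. ]
0.021 (array([ 0.4, -0.1,  0.4]), array([0.   , 0.   , 0.002]))
```

Reached the grasp pose within 0.5 mm. Now closing.

Call:
jog_arm:
  steps: [0,0,0,0,0,0,150,0,0,0,0,0,0,180,0,0,0,0,0,0,200,0,0,0,0,0,0,220,0,0,0,0,0,0,230,0,0,0,0,0,0,255,0,0,0,0,0,0,255,0,0,0,0,0,0,255]
  force: 35

```text
t: 12.2
ee_pos: [0.5098, 0.0949, 0.1028]
eef_rot: [[-0.871, -0.253, 0.421], [-0.26, 0.965, 0.042], [-0.417, -0.073, -0.906]]
ft_force: [-0.4, -1.7, 0.3]
finger_gap: 0.0136
finger_force: 35.0
```

Call:
jog_arm:
  steps: [0,0,1.5,0,0,0,255,0,0,3,0,0,0,255,0,0,4.5,0,0,0,255,0,0,6.5,0,0,0,255,0,0,6.5,0,0,0,255,0,0,6.5,0,0,0,255]

```text
t: 12.95
ee_pos: [0.5125, 0.0951, 0.097]
eef_rot: [[-0.871, -0.253, 0.421], [-0.26, 0.965, 0.041], [-0.417, -0.074, -0.906]]
ft_force: [-2.9, -3.4, 7.2]
finger_gap: 0.0135
finger_force: 35.0
```

Call:
jog_arm:
  steps: [0,0,0.7,0,0,0,255,0,0,0.7,0,0,-0.08,255,0,0,0.7,0,0,-0.16,255,0,0,0.7,0,0,-0.24,255,0,0,0.7,0,0,-0.32,255,0,0,0.7,0,0,-0.4,255,0,0,0.7,0,0,-0.4,255]

```text
t: 13.82
ee_pos: [0.5129, 0.0949, 0.0965]
eef_rot: [[-0.703, -0.573, 0.422], [-0.616, 0.787, 0.041], [-0.355, -0.231, -0.906]]
ft_force: [-2.9, -4.1, 9.2]
finger_gap: 0.0134
finger_force: 35.0
```

```bash
python3 - <<'E'
from h import *
s=arm.observe();print(s['t'],s['q'].round(1),s['ft_force'].round(1),'along n',s['ft_force']@n,'torque n',s['torque'].round(2),s['torque']@n)
R=R0@Rot.from_rotvec([0,0,-1.31-np.pi]).as_matrix();print(rel(base+.014*n,R))
E
```

```text
13.825 [ 19.1  32.1 -44.9 130.9  94.1  26.5  24.3] [-2.9 -4.1  9.2] along n 9.74675383527552 torque n [-0.53  0.23 -0.27] -0.03657166670013661
(array([0.1, 0.8, 0.1]), array([-0.002, -0.001, -0.736]))
```

Force along the axis is 9.7 N (fully in). Only friction torque at 0.57 rad, so the stop is cleared. Continuing to 1.31.

Call:
jog_arm:
  steps: [0,0,0,0,0,-0.08,255,0,0,0,0,0,-0.16,255,0,0,0,0,0,-0.24,255,0,0,0,0,0,-0.32,255,0,0,0,0,0,-0.4,255,0,0,0,0,0,-0.48,255,0,0,0,0,0,-0.56,255,0,0,0,0,0,-0.64,255,0,0,0,0,0,-0.7,255,0,0,0,0,0,-0.735,255,0,0,0,0,0,-0.735,255]

```text
t: 15.2
ee_pos: [0.5133, 0.0945, 0.0967]
eef_rot: [[-0.139, -0.896, 0.422], [-0.984, 0.171, 0.04], [-0.108, -0.41, -0.906]]
ft_force: [-2.3, -2.9, 9.6]
finger_gap: 0.0136
finger_force: 35.0
```

Call:
jog_arm:
  steps: [0,0,-2,0,0,0,255,0,0,-4,0,0,0,255,0,0,-6,0,0,0,255,0,0,-7,0,0,0,255,0,0,-7,0,0,0,255]

```text
t: 15.82
ee_pos: [0.5104, 0.0943, 0.1029]
eef_rot: [[-0.139, -0.896, 0.422], [-0.984, 0.172, 0.041], [-0.109, -0.41, -0.906]]
ft_force: [0.0, -4.0, 5.0]
finger_gap: 0.0141
finger_force: 35.0
```

```bash
python3 - <<'E'
from h import *
s=arm.observe();print(s['t'],s['q'].round(1),s['ft_force'].round(1),'along n',s['ft_force']@n,'torque n',s['torque']@n)
R=R0@Rot.from_rotvec([0,0,-1.31-np.pi]).as_matrix();print(rel(base+.021*n,R))
E
```

```text
15.825 [ 15.4  29.3 -40.2 131.3  92.2  23.2  66.7] [ 0. -4.  5.] along n 4.700419961800465 torque n -0.07366502530081782
(array([-0.7,  1.1, -0. ]), array([-0.002, -0.001, -0.003]))
```

Call:
jog_arm:
  steps: [0,0,0,0,0,0,190,0,0,0,0,0,0,170,0,0,0,0,0,0,170,0,0,0,0,0,0,170,0,0,-15,0,0,0,170,0,0,-35,0,0,0,170,0,0,-60,0,0,0,170,0,0,-85,0,0,0,170,0,0,-110,0,0,0,170,0,0,-110,0,0,0,170]

```text
t: 17.08
ee_pos: [0.4638, 0.0902, 0.2034]
eef_rot: [[-0.138, -0.895, 0.423], [-0.984, 0.172, 0.042], [-0.11, -0.411, -0.905]]
ft_force: [0.6, -0.9, 0.6]
finger_gap: 0.0296
finger_force: 0.0
```

```bash
python3 - <<'E'
from h import *
s=arm.observe();print(s['t'],s['ee_pos'].round(3),s['ft_force'].round(1))
ims=[]
for nm,(x,y) in(('scene',(230,170)),('top',(244,240))):
    im,_=grab(nm); ims.append(cv2.resize(im[y:y+80,x:x+80,::-1],(400,400),interpolation=cv2.INTER_CUBIC))
cv2.imwrite('pics/end.png',np.hstack(ims))
E
```

```text
17.075 [0.464 0.09  0.203] [ 0.6 -0.9  0.6]
```

View pics/end.png

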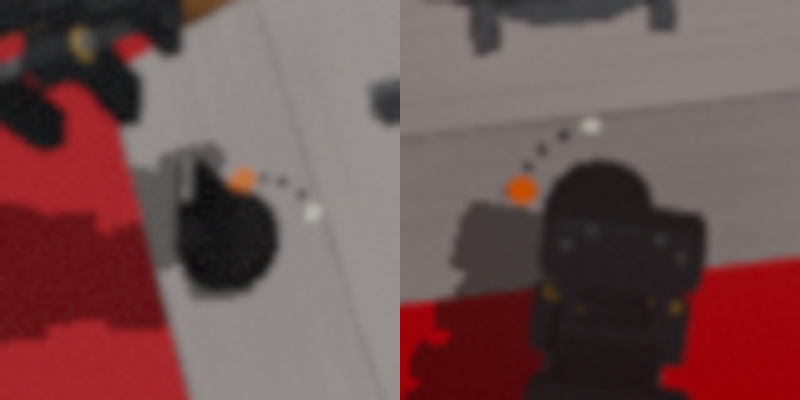

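Left crop (scene view): the pointer line runs from about (267,210) to (268,201), past the orange dot at (279,206). The gripper covers the knob in the top view, so I'll move aside and measure.

Call:
jog_arm:
  steps: [30,0,-20,0,0,0,170,65,0,-30,0,0,0,170,105,0,-30,0,0,0,170,140,0,-30,0,0,0,170,140,0,-30,0,0,0,170,140,0,-30,0,0,0,170]

```text
t: 17.92
ee_pos: [0.432, -0.0476, 0.2132]
eef_rot: [[-0.136, -0.897, 0.42], [-0.984, 0.17, 0.044], [-0.111, -0.408, -0.906]]
ft_force: [0.0, 0.3, -0.5]
finger_gap: 0.0292
finger_force: 0.0
```

```bash
python3 - <<'E'
from h import *
s=arm.observe();print(s['t'],s['ee_pos'].round(3),s['ft_force'].round(1))
im,_=grab('top'); im2,_=grab('scene')
w=cv2.resize(im[240:320,244:324,::-1],(400,400),interpolation=cv2.INTER_CUBIC)
cv2.imwrite('pics/end2.png',np.vstack([np.hstack([w,cv2.resize(im2[170:250,230:310,::-1],(400,400),interpolation=cv2.INTER_CUBIC)]),np.hstack([cv2.resize(x[120:320,130:530,::-1] if i==0 else x[100:300,120:520,::-1],(400,200)) for i,x in enumerate((im,im2))])]))
E
```

```text
17.925 [ 0.432 -0.048  0.213] [ 0.   0.3 -0.5]
```

View pics/end2.png

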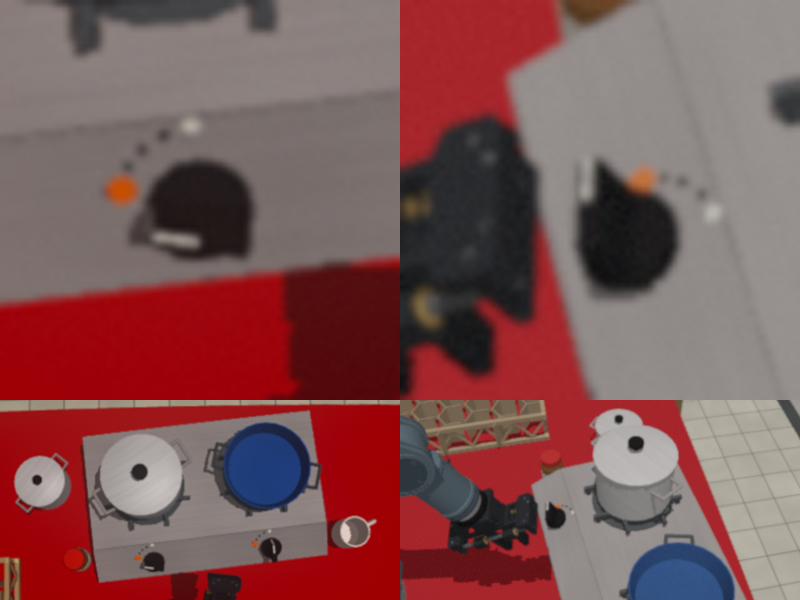

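The line in the top view runs from (274,287.4) to (284,288.6). The pots, jar and mug look unmoved. Measuring the angle.

```bash
python3 - <<'E'
from h import *
# fit from white pixels
for nm,box,ab in(('top',(270,284,288,292),((284,288.6),(274,287.4))),('scene',(264,200,271,212),((267.2,209.6),(268,203)))):
    im=np.load(nm+'.npz')['im'];x0,y0,x1,y1=box
    v=im[y0:y1,x0:x1].min(2); w=np.clip(v.astype(float)-110,0,None)
    ys,xs=np.nonzero(w); W=w[ys,xs]; p=np.c_[xs+x0,ys+y0].astype(float)
    c=(p*W[:,None]).sum(0)/W.sum(); d=np.linalg.eigh(((p-c)*W[:,None]).T@(p-c))[1][:,1]
    for pr in (ab,(c-3*d,c+3*d)):
        o,r=ray(nm,pr);P=o+r*(((base+.053*n-o)@n)/(r@n))[:,None]
        q=P-(base+.053*n);e=q[1]-q[0];print(nm,(np.c_[q@u,q@yh]*1000).round(1).tolist(),np.arctan2(e@yh,e@u).round(3))
E
```

```text
top [[-2.3, -0.2], [4.1, 23.8]] 1.309
top [[0.8, 5.9], [5.2, 20.1]] 1.273
scene [[3.6, -1.0], [10.0, 15.8]] 1.204
scene [[7.9, 23.9], [1.2, 9.4]] -2.001
```

```bash
python3 -c "
from cell import arm
print(arm.sign_off())"
```

```text
the job is handed in; nothing more can be done
None
```

The left knob, in front of the tall stock pot, was pushed in, turned to about 1.31 rad (the orange dot) by the gripper's pose, sprung back out and released. The images put its pointer at 1.14–1.31 rad, the other knob was never touched, nothing looked moved, and I signed off after about 18 s.

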